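# Bring a sample press down with the inner fine knob and lock it

## Task

Gently turn the fine knob, the inner and upper of the two concentric knobs on top of the sample press, clockwise until the foot under the head bears on the end plate with about 12 N, and never with more than 28 N. The coarse ring round and below it is already set, so do not let it turn. Once the foot bears on the plate, swing the lock lever fully over away from you, let go and leave everything else as it lies.

Things in the scene. Friction and masses are not known exactly. Their poses are not given: they have to be found in the camera images.
- press: Grey C-shaped sample press fixed on the bench: base 170 x 130 mm, column at the back, head 80 mm wide, its flat top at z = 150 mm. Origin on the bench under the vertical knob axis; x points from the knob to the column (away from the open front), y left, z up. On the head, on the knob axis: black coarse ring, above it the metal fine knob; under the head the round steel foot, 32 mm diameter.
- coarse_ring (a joint): Turn of the black coarse ring, rad, positive clockwise from above. Ring: 64 mm diameter, z = 153 to 173 mm, finely ribbed, flat top. It turns under 0.36 N m: fingers pressing on it rub it round, and more torque than that on the fine knob drags it along. It starts at a random setting and must stay there to within 0.08 rad.
- coarse_mark (a point): White line on the flat top of the coarse ring, 30 mm from the knob axis, at z = 173 mm.
- fine_knob (a joint): Turn of the fine knob relative to the coarse ring, rad, positive clockwise seen from above; starts at 0, range -0.2 to 2.4. One radian lowers the foot by 8 mm. It runs stiffly at 0.16 N m until the foot touches; then the torque grows by 0.008 N m per newton of foot force (0.26 N m at 12 N). It stays where it is left (over about 20 N it springs back a little).
- fine_top (a point): Centre of the top face of the fine knob, on the knob axis at z = 201 mm. The fine knob is a plain upright round aluminium cylinder, 30 mm diameter, z = 175 to 201 mm, straight above the ring (2 mm gap between them), free all round: take it from above with two fingers, keeping their tips above z = 175 mm.
- end_plate: Grey steel plate 92 x 92 x 11 mm, 0.7 kg, lying loose on the bed of the press under the foot; origin at the centre of its underside. Bed height and the foot's screwed-in length differ from job to job: the gap between foot and plate is 3 to 11.5 mm (0.4 to 1.4 rad of fine knob turn). The foot sits on stiff springs, 20 N/mm: 0 to 28 N within 0.17 rad, so stop by feel.
- lock_lever (a joint): Turn of the lock lever, rad. 0 = open, the lever points along the press's -y side (to the right); it grows as the lever's end swings toward press +x (away from the open front), anticlockwise from above; 1.1 = locked, at its stop. Starts between 0 and 0.2. Stiffness 0.06 N m, it stays where it is left.
- lock_tip (a point): Top of the lock lever's upright black handle (16 mm diameter, z = 167 to 195 mm at press height), 64 mm from the lever's pivot. The pivot is vertical, on the head at press x = 88 mm, y = 0; the flat steel arm lies at z = 155 to 161 mm.
- vial: Bystander: sample vial with black cap, 27 mm diameter, 50 mm tall, standing left of the press; origin at the centre of its underside.
- petri_dish: Bystander: clear round dish, 89 mm diameter, 14 mm high, right of the press; origin at the centre of its underside.
- spanner: Bystander: small spanner 128 mm long, 5 mm thick, lying in front of the press; origin at the centre of its underside.
Mind the look-alikes: they are no part of the job. Leave any black or purple look-alike of the end_plate alone.

How it is judged:
By the outcome, as a careful person would: the job done as asked, in the order asked, and still so for the second after the job is handed in, with the robot touching nothing.
It also fails if it takes over 61 s, if anything falls off the work surface, if the arm or the gripper's body presses on something with over 40 N, if the wrist force passes 120 N, or if a joint passes its speed limit or range.

## Robot

A 6-joint arm with a two-finger parallel gripper is mounted at the origin on a cart in front of the work surface, level with it; the furniture and walls round the work are solid. World frame = base frame: x ahead of the robot, y to its left, z up, the work surface at z = 0. Lengths are in m, angles in rad, forces in N, time in s.
With the tool pointing down it reaches from about 0.275 to 0.725 m from the base axis. Payload 5.6 kg.
Tool frame: the origin (TCP) lies at the very end of the fingers, on their centre line; the grasp point (between the pads) lies 19 mm behind it; z points along the fingers, y is the direction in which the jaws open and shut (so a half turn about z gives the same grasp; the last joint's range is limited). The gripper opens to 85 mm and grips with 20 to 120 N. Pads are 22 mm wide; open, the fingers measure 114 mm over their backs; the gripper's body (76 mm by 85 mm) begins 54 mm behind the grasp point. The pads swing forward as they close: fully open they stand 13 mm farther back than shut.
Start: joints at [1.399, 0.255, 0.108, 0, -1.424, -0.285], TCP at [0.243, 0.494, 0.231] pointing down, gripper open.
Joint ranges: [-2.95, 2.95], [-1.21, 1.97], [-1.09, 1.5], [-2.87, 1.71], [-2.94, -0.07], [-3.05, 3.05]. Speed limits (rad/s): [2.57, 2.57, 3.14, 3.14, 3.14, 3.14].

## Interface

Orientations are given as a unit quaternion [x, y, z, w].
In Python, from bench import * gives the robot as it stands. The module is installed in compiled form; this text tells all that it offers.
- The arm moves only by the tool arm_command, never from a script. Its argument "motion" is a list of rows, each a list of 3 entries, a list of its own where there are three numbers: the opening, from -1 (shut) to 1 (fully open), so that 0 is half open, then the shift along the tool's x, y, z normalised to -1 to 1, where 1 is 0.4 m, then the turn, a rotation vector about the tool's x, y, z normalised to -1 to 1, where 1 is 360 degrees. A call has 1 to 5 rows; each row is the pose to reach, as a shift and turn from the pose commanded when the call began, along the tool's axes at that moment, turning the shorter way round; what a row does not reach only later rows make up. A row lasts 1/12 s, in which the tool goes at most 41.7 mm and 7.16 degrees, less where a joint would pass 70% of its speed; a pose out of reach is approached as far as the arm can. A call with a number of a shift or a turn outside -1 to 1 is refused whole. A call with a gripper value outside its range is refused whole. The fingers move at their own pace and stop on an object; "squeeze" is the grip in N (left out, the last holds). Time passes only in rows, so rows that repeat a pose let the fingers close. It gives the time, the measured TCP pose, the force and the opening at its end, in the units of the state.
- state(): the state, without advancing time (a new reading comes with each control period).
- snapshot(name): name is "scene" or "top"; returns a dict with "pixels" (420x560x3 uint8, red, green, blue), "range_z" (420x560 float32, m along the optical axis (not along the pixel's ray), 0 where there is no reading), "intrinsics" (3x3 intrinsics, pixels), "dist" ([k1, k2, p1, p2, k3] as OpenCV has them; the pictures are not rectified), "world_to_cam" (4x4, takes a point from world to camera coordinates). Camera axes: x right, y down, z forward; pixel columns grow to the right and rows downward; lengths in m; the calibration is good to about 2 mm. A picture is of the moment at which its call begins.
- sign_off(): hands the job in, once; it reports no verdict.
The state is a dict: "time": time; "joint_pos": joint angles; "joint_vel": joint speeds; "joint_efforts": joint torques, N m; "tool_pos": TCP position; "ee_rot": TCP orientation; "force": force on the tool from outside, world axes, zero at the start; "moment": the same for the moment, N m; "width": finger opening in m.
Only numpy, scipy, OpenCV 4.12 (cv2) and the standard library are available. Lean on these libraries where they do the work, as an engineer would, in place of code of your own. Each camera call takes 0.05 s, during which the arm holds its last target. There are 200 camera calls.

## Working session

There is one attempt and no reset: what is moved stays moved. The work goes in short steps, Python scripts to look and compute and a tool call to move; the robot and the scene stay as the last step left them, time stands still between calls to the robot, and variables do not carry over. Pictures are saved under pics/ and viewed, about 8 in all and at most 12, crops included, and the job is handed in when it is done.

Besides the shell and the picture viewer there is one more tool, called after "Emit:" as name(argument=value, ...) on one line, values as JSON. arm_command: Moves the arm, as the interface text tells. Its arguments: {"type":"object","properties":{"motion":{"type":"array","items":{"type":"array"}},"squeeze":{"type":"number"}},"required":["motion"]}

```bash
mkdir -p pics
cat > h.py <<'E'
from bench import *
import numpy as np, cv2
def pix2w(s,u,v,z=None):
    K=np.array(s["intrinsics"]);d=np.array(s["dist"]);T=np.linalg.inv(np.array(s["world_to_cam"]))
    n=cv2.undistortPoints(np.array([[[u,v]]],float),K,d)[0,0]
    r=T[:3,:3]@np.array([n[0],n[1],1.]);o=T[:3,3]
    if z is None: k=float(s["range_z"][int(round(v)),int(round(u))])
    else: k=(z-o[2])/r[2]
    return o+k*r
def w2pix(s,p):
    M=np.array(s["world_to_cam"]);r,_=cv2.Rodrigues(M[:3,:3])
    return cv2.projectPoints(np.array([p],float),r,M[:3,3],np.array(s["intrinsics"]),np.array(s["dist"]))[0][0,0]
def save(n,im,f=1): cv2.imwrite("pics/"+n,cv2.resize(im[:,:,::-1],None,fx=f,fy=f,interpolation=cv2.INTER_CUBIC))
E
python3 - <<'E'
from h import *
import pickle
print(state())
for n in("scene","top"):
    s=snapshot(n);save(n+"0.png",s["pixels"],1.4);pickle.dump(s,open(n+"0.pkl","wb"))
    print(np.linalg.inv(s["world_to_cam"]).round(3),s["intrinsics"])
E
```

```text
{'time': 0.0, 'joint_pos': array([ 1.39859077e+00,  2.55748505e-01,  1.07034808e-01, -5.13242854e-04,
       -1.42388955e+00, -2.84572416e-01]), 'joint_vel': array([ 4.66113903e-04, -5.10110117e-05, -6.49284534e-04, -3.64765169e-04,
        1.10791269e-03, -7.10320431e-04]), 'joint_efforts': array([-3.21253833e-05, -3.86629522e+01,  2.37934989e+01,  5.36502287e+00,
       -6.16275676e-03,  1.23535690e-05]), 'tool_pos': array([0.24231354, 0.4932045 , 0.2304011 ]), 'ee_rot': array([ 9.74023420e-01, -2.26445352e-01, -2.02690041e-04,  9.16285598e-04]), 'force': array([-0.70122179,  0.07345428,  0.29596456]), 'moment': array([-0.02439944,  0.01039232, -0.02366657]), 'width': 0.08524898696273835}
[[ 0.572 -0.466  0.675 -0.204]
 [-0.82  -0.314  0.478 -0.572]
 [-0.011 -0.827 -0.562  0.728]
 [ 0.     0.     0.     1.   ]] [[469.31584898   0.         281.25351613]
 [  0.         469.31584898 209.62608634]
 [  0.           0.           1.        ]]
[[ 0.004 -0.999  0.042  0.507]
 [-1.    -0.004 -0.02  -0.061]
 [ 0.021 -0.041 -0.999  1.043]
 [ 0.     0.     0.     1.   ]] [[451.67373425   0.         275.01604804]
 [  0.         451.67373425 211.85926379]
 [  0.           0.           1.        ]]
```

View pics/scene0.png

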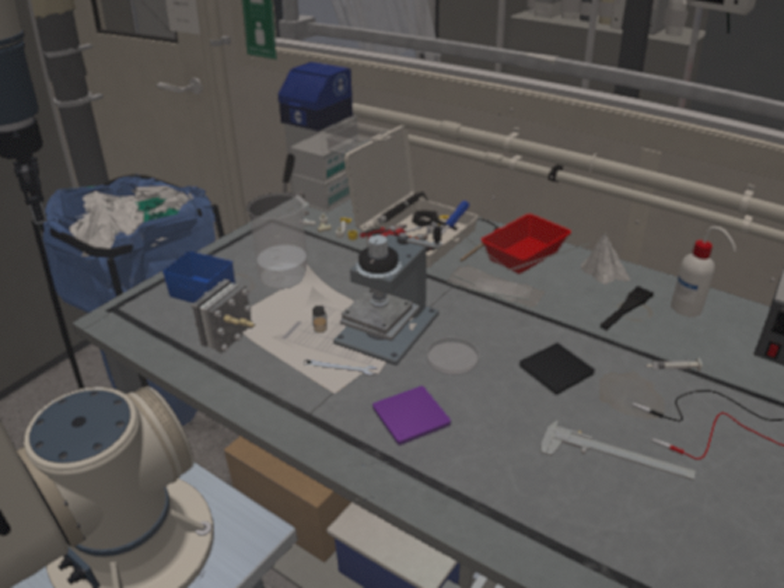

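View pics/top0.png

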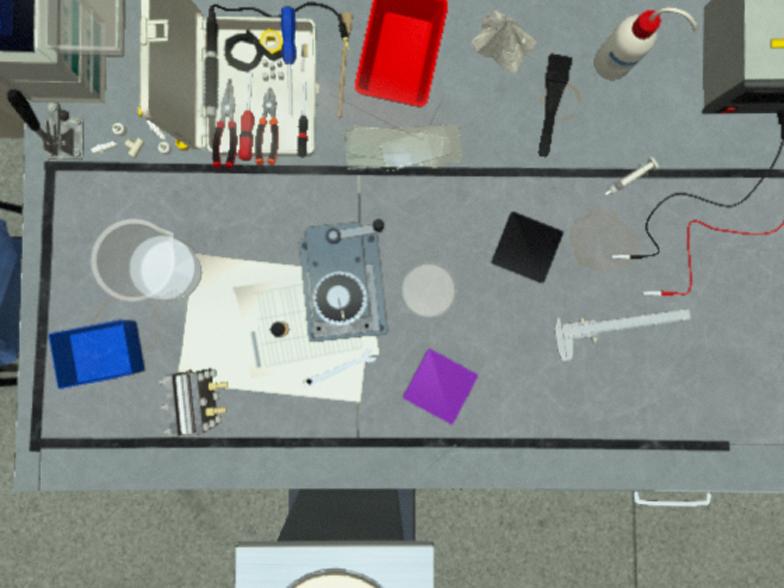

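The scene shows the press at about (378,290), with the knobs on top. In the top view the knob is at about (340,297) and the lever pivot at (334,236). The lever handle is at (378,226), and the view is 1.4x. I'll zoom in on both views.

Run:
```python
from h import *
import pickle
t=pickle.load(open("top0.pkl","rb"));s=pickle.load(open("scene0.pkl","rb"))
a=cv2.resize(t["pixels"][150:250,205:285],None,fx=6,fy=6,interpolation=cv2.INTER_CUBIC)
b=cv2.resize(s["pixels"][160:260,235:315],None,fx=6,fy=6,interpolation=cv2.INTER_CUBIC)[:, :310] if 0 else cv2.resize(s["pixels"][160:260,235:315],None,fx=4,fy=4,interpolation=cv2.INTER_CUBIC)
b=cv2.copyMakeBorder(b,0,200,0,0,cv2.BORDER_CONSTANT)
save("crop0.png",np.hstack([a,b]))
for u,v,z in((340,297,.201),(334,236,.161),(378,226,.195)): print(pix2w(t,u/1.4,v/1.4,z),pix2w(t,u/1.4,v/1.4))
# top-knob depth blob
P=np.array([[*pix2w(t,u,v)] for v in range(150,245) for u in range(205,285)])
for lo,hi in((.193,.21),(.165,.18),(.145,.153)):
    m=P[(P[:,2]>lo)&(P[:,2]<hi)];print(lo,len(m),m.mean(0),m.min(0),m.max(0))
```

```text
[ 0.54108124 -0.0178807   0.201     ] [ 0.54112982 -0.01782007  0.19980565]
[ 0.6280094  -0.00694906  0.161     ] [ 0.62695856 -0.00741436  0.16864567]
[ 0.63725793 -0.06809328  0.195     ] [ 0.63765554 -0.06811614  0.1924159 ]
0.193 249 [ 0.55790678 -0.02403132  0.20013636] [ 0.52830522 -0.07375887  0.19300125] [ 0.64788901 -0.00093212  0.20548469]
0.165 735 [ 0.54650093 -0.01485594  0.17291197] [ 0.50981984 -0.07406058  0.16512683] [0.63813795 0.01816853 0.17980682]
0.145 1599 [ 0.59319962 -0.00805502  0.15006381] [ 0.50592801 -0.05712987  0.14509945] [0.65159051 0.03670069 0.15298995]
```

View pics/crop0.png

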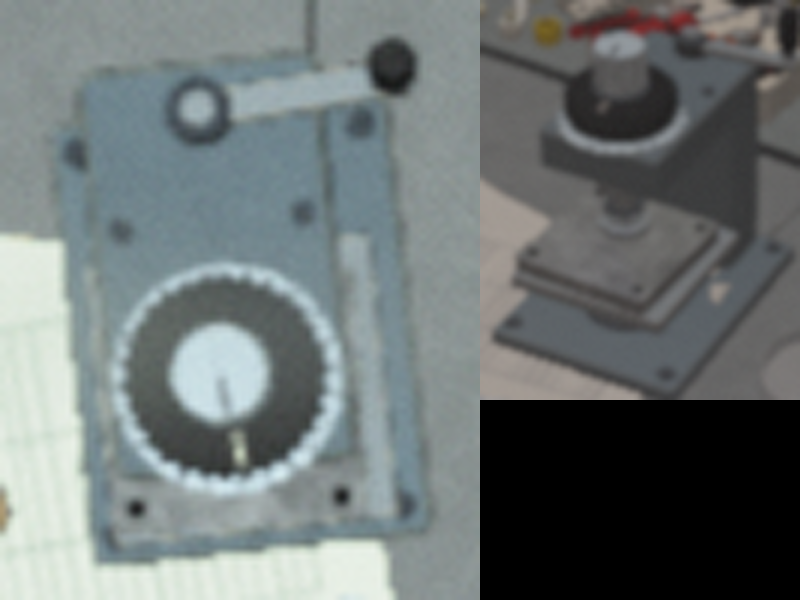

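Run:
```python
from h import *
import pickle
for n in("top","scene"):
    t=pickle.load(open(n+"0.pkl","rb"))
    R=(range(150,245),range(205,285)) if n=="top" else (range(160,215),range(235,315))
    P=np.array([[*pix2w(t,u,v)] for v in R[0] for u in R[1]])
    for c,lo,hi,r in(((.541,-.018),.196,.206,.022),((.541,-.018),.169,.177,.036),((.638,-.069),.187,.2,.014),((.628,-.007),.162,.18,.02)):
        m=P[(P[:,2]>lo)&(P[:,2]<hi)&(np.hypot(P[:,0]-c[0],P[:,1]-c[1])<r)]
        if len(m)>5:print(n,c,len(m),np.median(m,0).round(4),((m.min(0)+m.max(0))/2).round(4),np.ptp(m,0).round(3))
t=pickle.load(open("top0.pkl","rb"))
f=lambda a,b,z:pix2w(t,205+(a+.5)/6-.5,150+(b+.5)/6-.5,z).round(4)
print("knob",f(220,373,.201),"ring",f(228,378,.160),"mark",f(238,447,.173),"piv",f(199,109,.165),"tip",f(391,65,.195))
print("head corners",f(88,72,.15),f(312,52,.15),f(345,462,.15),f(118,478,.15))
```

```text
top (0.541, -0.018) 206 [ 0.5431 -0.0162  0.2014] [ 0.5424 -0.0162  0.2008] [0.028 0.03  0.009]
top (0.541, -0.018) 670 [ 0.5406 -0.015   0.1732] [ 0.5426 -0.0148  0.173 ] [0.066 0.065 0.008]
top (0.638, -0.069) 54 [ 0.6401 -0.0699  0.1944] [ 0.6406 -0.069   0.1938] [0.015 0.013 0.009]
top (0.628, -0.007) 86 [ 0.6299 -0.0043  0.1639] [ 0.6289 -0.0098  0.1665] [0.02  0.031 0.009]
scene (0.541, -0.018) 94 [ 0.5374 -0.015   0.2014] [ 0.542  -0.0133  0.2003] [0.031 0.029 0.008]
scene (0.541, -0.018) 254 [ 0.5299 -0.0231  0.1736] [ 0.5402 -0.0146  0.173 ] [0.066 0.063 0.008]
scene (0.638, -0.069) 29 [ 0.6355 -0.0666  0.1938] [ 0.6385 -0.0668  0.193 ] [0.015 0.015 0.009]
scene (0.628, -0.007) 45 [ 0.6271 -0.0062  0.1643] [ 0.6256 -0.0089  0.1657] [0.022 0.034 0.007]
knob [ 0.5418 -0.0149  0.201 ] ring [ 0.5419 -0.0153  0.16  ] mark [ 0.5193 -0.0193  0.173 ] piv [ 0.6291 -0.0056  0.165 ] tip [ 0.6392 -0.0676  0.195 ]
head corners [0.6431 0.032  0.15  ] [ 0.6503 -0.0418  0.15  ] [ 0.5148 -0.0534  0.15  ] [0.5093 0.0211 0.15  ]
```

Emit:
arm_command(motion=[[1,[0.085,0.056,0],[0,0,0]],[1,[0.17,0.112,0],[0,0,0]],[1,[0.255,0.168,0],[0,0,0]],[1,[0.34,0.224,0],[0,0,0]],[1,[0.425,0.28,0],[0,0,0]]])

```text
time: 0.52
tool_pos: [0.346, 0.3162, 0.231]
ee_rot: [0.974, -0.226, -0.0, 0.0]
force: [0.9, -0.2, 0.1]
width: 0.0851
```

Emit:
arm_command(motion=[[1,[0.085,0.056,0],[0,0,0]],[1,[0.17,0.112,0],[0,0,0]],[1,[0.255,0.168,0],[0,0,0]],[1,[0.34,0.224,0],[0,0,0]],[1,[0.425,0.28,0],[0,0,0]]])

```text
time: 0.93
tool_pos: [0.4492, 0.1407, 0.2312]
ee_rot: [0.974, -0.226, -0.0, 0.0]
force: [0.1, 1.4, 0.5]
width: 0.0851
```

Emit:
arm_command(motion=[[1,[0.085,0.056,0],[0,0,0]],[1,[0.17,0.112,0],[0,0,0]],[1,[0.255,0.168,0],[0,0,0]],[1,[0.34,0.224,0],[0,0,0]],[1,[0.34,0.224,0],[0,0,0]]])

```text
time: 1.35
tool_pos: [0.5332, -0.0033, 0.23]
ee_rot: [0.973, -0.229, -0.001, 0.001]
force: [0.5, 0.7, -0.1]
width: 0.0856
```

Emit:
arm_command(motion=[[1,[0.033,0.0165,0],[0,0,0]],[1,[0.033,0.0165,0],[0,0,0]]])

```text
time: 1.52
tool_pos: [0.5409, -0.0114, 0.2303]
ee_rot: [0.974, -0.228, -0.001, 0.001]
force: [-0.3, 0.1, -0.1]
width: 0.0856
```

Run:
```python
from h import *
s=snapshot("scene");save("s1.png",s["pixels"][110:270,190:350],4)
x=state();print(x["tool_pos"],x["ee_rot"],x["joint_pos"],x["moment"])
```

```text
[ 0.54040319 -0.01032188  0.23042877] [ 9.73807211e-01 -2.27373918e-01 -7.34494283e-04  2.79562132e-04] [ 2.70448424e-01  2.37586999e-01  8.30009306e-02 -2.15848393e-04
 -1.41776752e+00  8.41620598e-01] [-0.01195143  0.03864075 -0.02759177]
```

View pics/s1.png

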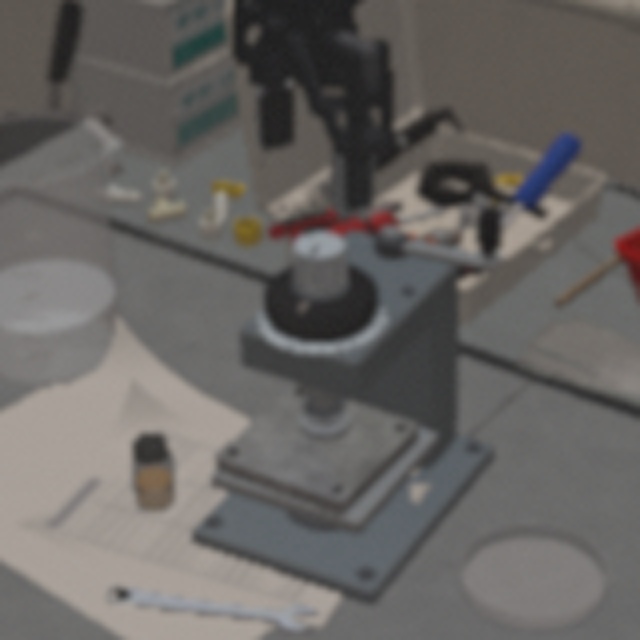

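Emit:
arm_command(motion=[[1,[0.009,0.012,0],[0,0,0]],[1,[0.009,0.012,0.05],[0,0,0]],[1,[0.009,0.012,0.1],[0,0,0]],[1,[0.009,0.012,0.125],[0,0,0]],[1,[0.009,0.012,0.125],[0,0,0]]])

```text
time: 1.98
tool_pos: [0.5397, -0.0151, 0.1789]
ee_rot: [0.974, -0.226, -0.002, 0.001]
force: [-0.1, 0.0, -0.8]
width: 0.0853
```

Run:
```python
from h import *
x=state();print(x["tool_pos"],x["force"],x["moment"],x["width"])
```

```text
[ 0.53966252 -0.01506664  0.17892198] [-0.08965766  0.03237443 -0.84355669] [-0.02687316  0.06755354  0.01815902] 0.08532846700804032
```

Emit:
arm_command(motion=[[0,[0,0,0],[0,0,0]],[0,[0,0,0],[0,0,0]],[0,[0,0,0],[0,0,0]],[0,[0,0,0],[0,0,0]]], squeeze=45)

```text
time: 2.32
tool_pos: [0.542, -0.0153, 0.1823]
ee_rot: [0.974, -0.226, 0.001, -0.0]
force: [0.5, -0.2, 1.1]
width: 0.043
```

```bash
cat > st.py <<'E'
from bench import *
x=state();print(round(x["time"],2),x["tool_pos"].round(4),x["ee_rot"].round(4),"F",x["force"].round(2),"M",x["moment"].round(3),round(x["width"],4),"j6",x["joint_pos"][5].round(3),"e6",x["joint_efforts"][5].round(3))
E
python3 st.py
python3 - <<'E'
from h import *
s=snapshot("scene");save("s2.png",s["pixels"][150:230,240:320],7)
E
```

```text
2.32 [ 0.542  -0.0153  0.1823] [ 9.741e-01 -2.263e-01  9.000e-04 -3.000e-04] F [ 0.54 -0.18  1.14] M [ 0.05  -0.02  -0.058] 0.043 j6 0.853 e6 0.0
```

View pics/s2.png

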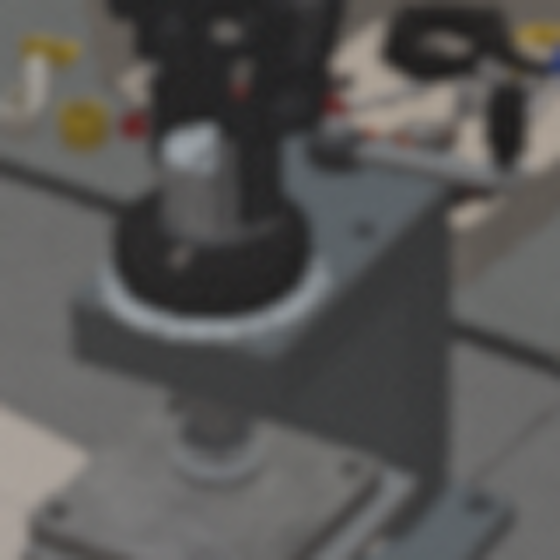

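Fingers straddle the knob: the right finger tip is at about (262,215), just above the ring. Now I'll close.

Emit:
arm_command(motion=[[-0.4,[0,0,0],[0,0,0]],[-0.4,[0,0,0],[0,0,0]],[-0.4,[0,0,0],[0,0,0]],[-0.4,[0,0,0],[0,0,0]]])

```text
time: 2.7
tool_pos: [0.5431, -0.013, 0.1828]
ee_rot: [0.974, -0.226, 0.002, -0.003]
force: [0.7, 8.3, 4.4]
width: 0.0283
```

```bash
python3 st.py
```

```text
2.7 [ 0.5431 -0.013   0.1828] [ 0.9742 -0.2259  0.0019 -0.0026] F [0.66 8.32 4.37] M [ 2.799 -0.199  0.076] 0.0283 j6 0.854 e6 -0.073
```

Emit:
arm_command(motion=[[-1,[0,-0.006,0],[0,0,0]],[-1,[0,-0.006,0],[0,0,0]],[-1,[0,-0.006,0],[0,0,0]]])

```text
time: 2.95
tool_pos: [0.5432, -0.0128, 0.1827]
ee_rot: [0.974, -0.226, 0.001, -0.0]
force: [-1.3, 3.2, 5.9]
width: 0.0286
```

```bash
python3 st.py
```

```text
2.95 [ 0.5432 -0.0128  0.1827] [ 9.741e-01 -2.261e-01  1.100e-03 -5.000e-04] F [-1.33  3.2   5.93] M [1.049 0.601 0.107] 0.0286 j6 0.85 e6 -0.139
```

Emit:
arm_command(motion=[[-1,[0,-0.002,0],[0,0,0.01]],[-1,[0,-0.003,0],[0,0,0.02]],[-1,[0,-0.003,0],[0,0,0.03]],[-1,[0,-0.003,0],[0,0,0.04]],[-1,[0,-0.003,0],[0,0,0.05]]])

```text
time: 3.37
tool_pos: [0.5433, -0.0127, 0.1827]
ee_rot: [0.926, -0.377, 0.001, 0.0]
force: [-2.2, 0.6, 7.2]
width: 0.0283
```

```bash
python3 st.py
python3 - <<'E'
from h import *
s=snapshot("scene");save("s3.png",s["pixels"][150:230,240:320],7)
E
```

```text
3.37 [ 0.5433 -0.0127  0.1827] [ 9.261e-01 -3.772e-01  8.000e-04  3.000e-04] F [-2.23  0.61  7.17] M [0.084 0.997 0.131] 0.0283 j6 0.531 e6 0.848
```

View pics/s3.png

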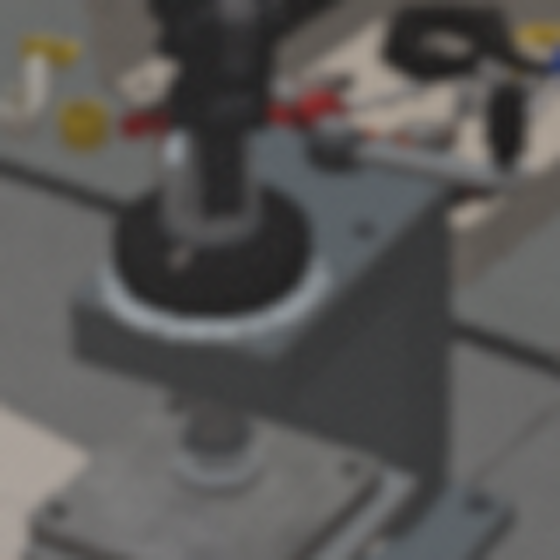

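Run:
```python
from h import *
import pickle
s0=pickle.load(open("scene0.pkl","rb"));s1=snapshot("scene")
for s in(s0,s1):
    Z=s["range_z"]
    # foot column u~ 240+215/7
    for u in(269,270,271):
        print(u,[(v,*(pix2w(s,u,v)*1000).round(0).astype(int)) for v in range(203,224)])
d=np.abs(s0["pixels"][200:225,255:290].astype(int)-s1["pixels"][200:225,255:290]).sum(2); print(d.max(1))
a=[cv2.resize(s["pixels"][190:235,248:293],None,fx=8,fy=8,interpolation=cv2.INTER_CUBIC) for s in(s0,s1)]
save("foot.png",np.hstack(a))
```

```text
269 [(203, np.int64(514), np.int64(-29), np.int64(135)), (204, np.int64(514), np.int64(-29), np.int64(132)), (205, np.int64(513), np.int64(-30), np.int64(130)), (206, np.int64(512), np.int64(-30), np.int64(128)), (207, np.int64(526), np.int64(-19), np.int64(113)), (208, np.int64(526), np.int64(-19), np.int64(110)), (209, np.int64(533), np.int64(-14), np.int64(102)), (210, np.int64(535), np.int64(-12), np.int64(98)), (211, np.int64(535), np.int64(-12), np.int64(94)), (212, np.int64(533), np.int64(-13), np.int64(93)), (213, np.int64(532), np.int64(-14), np.int64(91)), (214, np.int64(531), np.int64(-15), np.int64(89)), (215, np.int64(534), np.int64(-13), np.int64(84)), (216, np.int64(532), np.int64(-14), np.int64(82)), (217, np.int64(529), np.int64(-16), np.int64(82)), (218, np.int64(528), np.int64(-17), np.int64(80)), (219, np.int64(527), np.int64(-17), np.int64(78)), (220, np.int64(537), np.int64(-10), np.int64(66)), (221, np.int64(532), np.int64(-13), np.int64(67)), (222, np.int64(531), np.int64(-14), np.int64(65)), (223, np.int64(524), np.int64(-20), np.int64(69))]
270 [(203, np.int
[... 4776 characters left out ...]
nt64(95)), (212, np.int64(538), np.int64(-16), np.int64(91)), (213, np.int64(536), np.int64(-17), np.int64(90)), (214, np.int64(532), np.int64(-20), np.int64(90)), (215, np.int64(532), np.int64(-20), np.int64(87)), (216, np.int64(532), np.int64(-20), np.int64(85)), (217, np.int64(533), np.int64(-19), np.int64(81)), (218, np.int64(532), np.int64(-20), np.int64(78)), (219, np.int64(529), np.int64(-22), np.int64(79)), (220, np.int64(529), np.int64(-22), np.int64(75)), (221, np.int64(536), np.int64(-17), np.int64(66)), (222, np.int64(533), np.int64(-19), np.int64(66)), (223, np.int64(529), np.int64(-21), np.int64(66))]
[12 14 13 11 12 14 15 15 19 28 32 28 22 29 39 21 33 48 56 32 25 17 18 18
 16]
```

View pics/foot.png

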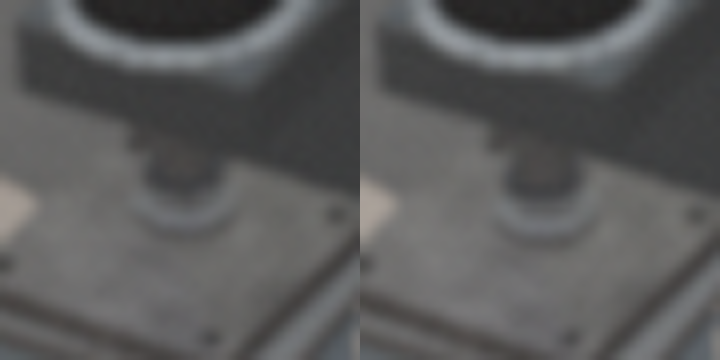

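The foot has dropped about one pixel row (z about 77 to 74 mm) and the plate top is at about 66 mm. That leaves a gap of around 6 mm, so I'll advance another 0.3 rad.

Emit:
arm_command(motion=[[-1,[0,0,0],[0,0,0.01]],[-1,[0,0,0],[0,0,0.02]],[-1,[0,0,0],[0,0,0.03]],[-1,[0,0,0],[0,0,0.04]]])

```text
time: 3.8
tool_pos: [0.5432, -0.0127, 0.1827]
ee_rot: [0.872, -0.49, 0.001, 0.0]
force: [-3.3, 0.4, 7.5]
width: 0.0284
```

```bash
python3 st.py
python3 - <<'E'
from h import *
s1=snapshot("scene")
for u in(269,270,271): print([int(pix2w(s1,u,v)[2]*1000) for v in range(216,227)])
E
```

```text
3.8 [ 0.5432 -0.0127  0.1827] [ 8.715e-01 -4.903e-01  8.000e-04  2.000e-04] F [-3.25  0.41  7.48] M [0.128 1.01  0.159] 0.0284 j6 0.28 e6 0.848
[80, 77, 77, 77, 76, 65, 68, 68, 64, 65, 64]
[81, 78, 80, 77, 71, 68, 66, 63, 66, 69, 66]
[83, 80, 76, 77, 73, 69, 68, 65, 67, 66, 66]
```

Emit:
arm_command(motion=[[-1,[0,0,0],[0,0,0.007]],[-1,[0,0,0],[0,0,0.014]],[-1,[0,0,0],[0,0,0.02]]])

```text
time: 4.1
tool_pos: [0.5432, -0.0127, 0.1827]
ee_rot: [0.839, -0.544, 0.001, 0.0]
force: [-2.5, 1.1, 7.7]
width: 0.0282
```

```bash
python3 st.py
```

```text
4.1 [ 0.5432 -0.0127  0.1827] [ 8.393e-01 -5.437e-01  8.000e-04  1.000e-04] F [-2.53  1.06  7.69] M [0.074 0.971 0.2  ] 0.0282 j6 0.155 e6 0.373
```

Emit:
arm_command(motion=[[-1,[0,0,0],[0,0,0.006]],[-1,[0,0,0],[0,0,0.01]],[-1,[0,0,0],[0,0,0.01]]])

```text
time: 4.35
tool_pos: [0.5432, -0.0127, 0.1827]
ee_rot: [0.822, -0.57, 0.001, 0.0]
force: [-3.3, 0.8, 7.9]
width: 0.0281
```

```bash
python3 st.py
python3 - <<'E'
from h import *
s1=snapshot("scene")
for u in(269,270,271): print([int(pix2w(s1,u,v)[2]*1000) for v in range(216,227)])
E
```

```text
4.35 [ 0.5432 -0.0127  0.1827] [ 8.220e-01 -5.695e-01  8.000e-04  1.000e-04] F [-3.28  0.76  7.94] M [ 0.101  1.029 -0.029] 0.0281 j6 0.093 e6 -0.333
[79, 79, 79, 75, 75, 69, 64, 65, 66, 67, 64]
[83, 79, 75, 76, 75, 71, 66, 67, 67, 66, 68]
[82, 78, 78, 74, 74, 72, 67, 67, 67, 67, 67]
```

Emit:
arm_command(motion=[[-1,[0,0,0],[0,0,0.003]],[-1,[0,0,0],[0,0,0.006]],[-1,[0,0,0],[0,0,0.009]]])

```text
time: 4.65
tool_pos: [0.5432, -0.0127, 0.1827]
ee_rot: [0.806, -0.592, 0.001, 0.0]
force: [-1.9, 0.8, 8.0]
width: 0.0285
```

```bash
python3 st.py
```

```text
4.65 [ 0.5432 -0.0127  0.1827] [ 8.057e-01 -5.923e-01  8.000e-04  1.000e-04] F [-1.92  0.77  8.  ] M [0.096 1.088 0.162] 0.0285 j6 0.037 e6 0.155
```

Emit:
arm_command(motion=[[-1,[0,0,0],[0,0,0.003]],[-1,[0,0,0],[0,0,0.006]]])

```text
time: 4.82
tool_pos: [0.5432, -0.0127, 0.1827]
ee_rot: [0.794, -0.607, 0.001, 0.0]
force: [-2.5, -0.2, 7.1]
width: 0.0284
```

```bash
python3 st.py
```

```text
4.82 [ 0.5432 -0.0127  0.1827] [ 7.944e-01 -6.074e-01  8.000e-04  1.000e-04] F [-2.54 -0.18  7.08] M [0.097 1.033 0.147] 0.0284 j6 -0.001 e6 0.152
```

Emit:
arm_command(motion=[[-1,[0,0,0],[0,0,0.003]],[-1,[0,0,0],[0,0,0.006]]])

```text
time: 4.98
tool_pos: [0.5432, -0.0127, 0.1827]
ee_rot: [0.783, -0.622, 0.001, 0.0]
force: [-1.7, 0.6, 8.0]
width: 0.0283
```

```bash
python3 st.py
```

```text
4.98 [ 0.5432 -0.0127  0.1827] [ 0.7828 -0.6223  0.0008  0.    ] F [-1.73  0.64  7.99] M [0.083 1.068 0.163] 0.0283 j6 -0.039 e6 0.152
```

Emit:
arm_command(motion=[[-1,[0,0,0],[0,0,0.003]],[-1,[0,0,0],[0,0,0.006]]])

```text
time: 5.15
tool_pos: [0.5432, -0.0127, 0.1827]
ee_rot: [0.771, -0.637, 0.001, 0.0]
force: [-1.9, 0.8, 7.0]
width: 0.028
```

```bash
python3 st.py
python3 - <<'E'
from h import *
s1=snapshot("scene")
for u in(269,270,271): print([int(pix2w(s1,u,v)[2]*1000) for v in range(216,227)])
E
```

```text
5.15 [ 0.5432 -0.0127  0.1827] [ 0.771  -0.6369  0.0008  0.    ] F [-1.88  0.8   6.95] M [0.149 1.08  0.183] 0.028 j6 -0.076 e6 0.152
[83, 79, 78, 73, 74, 71, 65, 65, 65, 64, 67]
[85, 79, 77, 74, 74, 73, 67, 65, 68, 65, 67]
[82, 78, 74, 74, 73, 73, 67, 66, 64, 67, 68]
```

Emit:
arm_command(motion=[[-1,[0,0,0],[0,0,0.003]],[-1,[0,0,0],[0,0,0.006]]])

```text
time: 5.37
tool_pos: [0.5432, -0.0127, 0.1827]
ee_rot: [0.759, -0.651, 0.001, 0.0]
force: [-3.1, 1.5, 7.5]
width: 0.028
```

```bash
python3 st.py
```

```text
5.37 [ 0.5432 -0.0127  0.1827] [ 0.7588 -0.6513  0.0008  0.    ] F [-3.06  1.51  7.5 ] M [0.139 1.059 0.189] 0.028 j6 -0.114 e6 0.183
```

Emit:
arm_command(motion=[[-1,[0,0,0],[0,0,0.003]],[-1,[0,0,0],[0,0,0.006]]])

```text
time: 5.53
tool_pos: [0.5432, -0.0127, 0.1827]
ee_rot: [0.746, -0.666, 0.001, 0.0]
force: [-1.9, 0.3, 7.4]
width: 0.0284
```

```bash
python3 st.py
```

```text
5.53 [ 0.5432 -0.0127  0.1827] [ 0.7464 -0.6655  0.0008  0.    ] F [-1.86  0.26  7.36] M [0.15  1.01  0.122] 0.0284 j6 -0.152 e6 0.153
```

Emit:
arm_command(motion=[[-1,[0,0,0],[0,0,0.003]],[-1,[0,0,0],[0,0,0.006]]])

```text
time: 5.7
tool_pos: [0.5432, -0.0126, 0.1828]
ee_rot: [0.734, -0.679, 0.001, -0.0]
force: [-2.4, 1.0, 7.0]
width: 0.0286
```

```bash
python3 st.py
```

```text
5.7 [ 0.5432 -0.0126  0.1828] [ 7.337e-01 -6.794e-01  8.000e-04 -1.000e-04] F [-2.43  1.03  7.05] M [0.158 1.051 0.165] 0.0286 j6 -0.189 e6 0.152
```

Emit:
arm_command(motion=[[-1,[0,0,0],[0,0,0.003]],[-1,[0,0,0],[0,0,0.006]]])

```text
time: 5.87
tool_pos: [0.5432, -0.0127, 0.1827]
ee_rot: [0.721, -0.693, 0.001, -0.0]
force: [-3.2, 0.1, 7.3]
width: 0.0288
```

```bash
python3 st.py
```

```text
5.87 [ 0.5432 -0.0127  0.1827] [ 0.7208 -0.6932  0.0008 -0.    ] F [-3.2   0.11  7.26] M [0.118 1.081 0.141] 0.0288 j6 -0.227 e6 0.153
```

Emit:
arm_command(motion=[[-1,[0,0,0],[0,0,0.003]],[-1,[0,0,0],[0,0,0.006]]])

```text
time: 6.03
tool_pos: [0.5432, -0.0127, 0.1827]
ee_rot: [0.708, -0.707, 0.001, -0.0]
force: [-3.1, 0.2, 7.1]
width: 0.0282
```

```bash
python3 st.py
```

```text
6.03 [ 0.5432 -0.0127  0.1827] [ 7.076e-01 -7.066e-01  8.000e-04 -1.000e-04] F [-3.09  0.23  7.14] M [0.175 1.058 0.162] 0.0282 j6 -0.265 e6 0.153
```

Emit:
arm_command(motion=[[-1,[0,0,0],[0,0,0.003]],[-1,[0,0,0],[0,0,0.006]]])

```text
time: 6.2
tool_pos: [0.5432, -0.0127, 0.1827]
ee_rot: [-0.694, 0.72, -0.001, 0.0]
force: [-2.3, 1.3, 7.5]
width: 0.0285
```

```bash
python3 st.py
```

```text
6.2 [ 0.5432 -0.0127  0.1827] [-6.941e-01  7.199e-01 -8.000e-04  1.000e-04] F [-2.34  1.31  7.53] M [0.139 1.035 0.124] 0.0285 j6 -0.302 e6 0.152
```

Emit:
arm_command(motion=[[-1,[0,0,0],[0,0,0.003]],[-1,[0,0,0],[0,0,0.006]]])

```text
time: 6.37
tool_pos: [0.5432, -0.0126, 0.1827]
ee_rot: [-0.68, 0.733, -0.001, 0.0]
force: [-3.2, -0.0, 7.4]
width: 0.0282
```

```bash
python3 st.py
```

```text
6.37 [ 0.5432 -0.0126  0.1827] [-6.805e-01  7.328e-01 -8.000e-04  1.000e-04] F [-3.16 -0.03  7.38] M [0.196 1.115 0.191] 0.0282 j6 -0.34 e6 0.114
```

Emit:
arm_command(motion=[[-1,[0,0,0],[0,0,0.003]],[-1,[0,0,0],[0,0,0.006]]])

```text
time: 6.53
tool_pos: [0.5432, -0.0127, 0.1828]
ee_rot: [-0.667, 0.745, -0.001, 0.0]
force: [-3.6, 0.2, 7.5]
width: 0.0282
```

```bash
python3 st.py
python3 - <<'E'
from h import *
s1=snapshot("scene");save("foot2.png",s1["pixels"][150:235,240:320],7)
for u in(269,270,271): print([int(pix2w(s1,u,v)[2]*1000) for v in range(216,227)])
E
```

```text
6.53 [ 0.5432 -0.0127  0.1828] [-6.666e-01  7.454e-01 -8.000e-04  1.000e-04] F [-3.61  0.16  7.5 ] M [0.176 1.12  0.156] 0.0282 j6 -0.378 e6 0.078
[83, 79, 77, 73, 72, 71, 69, 66, 66, 65, 68]
[80, 82, 75, 73, 73, 70, 68, 66, 64, 64, 67]
[81, 81, 78, 72, 73, 73, 68, 65, 68, 66, 65]
```

View pics/foot2.png

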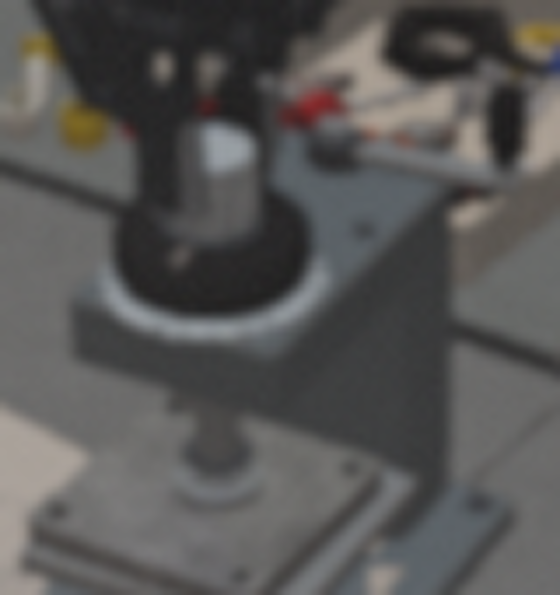

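Emit:
arm_command(motion=[[-1,[0,0,0],[0,0,0.003]]])

```text
time: 6.67
tool_pos: [0.5432, -0.0127, 0.1828]
ee_rot: [-0.66, 0.751, -0.001, 0.0]
force: [-2.8, 0.8, 7.9]
width: 0.0285
```

```bash
python3 st.py
```

```text
6.67 [ 0.5432 -0.0127  0.1828] [-6.598e-01  7.514e-01 -8.000e-04  1.000e-04] F [-2.78  0.76  7.89] M [0.188 1.092 0.209] 0.0285 j6 -0.396 e6 0.206
```

Emit:
arm_command(motion=[[-1,[0,0,0],[0,0,0.003]]])

```text
time: 6.75
tool_pos: [0.5432, -0.0127, 0.1828]
ee_rot: [-0.652, 0.758, -0.001, 0.0]
force: [-2.7, 1.4, 7.9]
width: 0.0283
```

```bash
python3 st.py
```

```text
6.75 [ 0.5432 -0.0127  0.1828] [-6.524e-01  7.578e-01 -8.000e-04  1.000e-04] F [-2.69  1.37  7.86] M [0.211 1.155 0.224] 0.0283 j6 -0.415 e6 0.072
```

Emit:
arm_command(motion=[[-1,[0,0,0],[0,0,0.0006]]])

```text
time: 6.83
tool_pos: [0.5432, -0.0126, 0.1828]
ee_rot: [-0.651, 0.759, -0.001, 0.0]
force: [-3.4, 0.4, 7.7]
width: 0.0283
```

```bash
python3 st.py
```

```text
6.83 [ 0.5432 -0.0126  0.1828] [-6.510e-01  7.591e-01 -8.000e-04  2.000e-04] F [-3.39  0.42  7.74] M [0.24  1.135 0.247] 0.0283 j6 -0.419 e6 -0.398
```

Emit:
arm_command(motion=[[-1,[0,0,0],[0,0,0.0006]]])

```text
time: 6.92
tool_pos: [0.5432, -0.0127, 0.1828]
ee_rot: [-0.65, 0.76, -0.001, 0.0]
force: [-2.1, 0.2, 7.5]
width: 0.0284
```

```bash
python3 st.py
```

```text
6.92 [ 0.5432 -0.0127  0.1828] [-6.498e-01  7.601e-01 -8.000e-04  1.000e-04] F [-2.13  0.19  7.46] M [0.214 1.095 0.25 ] 0.0284 j6 -0.422 e6 -0.236
```

Emit:
arm_command(motion=[[-1,[0,0,0],[0,0,0.0006]]])

```text
time: 7.0
tool_pos: [0.5432, -0.0126, 0.1828]
ee_rot: [-0.648, 0.761, -0.001, 0.0]
force: [-1.8, 0.7, 8.0]
width: 0.0286
```

```bash
python3 st.py
```

```text
7.0 [ 0.5432 -0.0126  0.1828] [-6.484e-01  7.613e-01 -8.000e-04  1.000e-04] F [-1.78  0.68  8.05] M [0.195 1.139 0.262] 0.0286 j6 -0.426 e6 -0.21
```

Average torque over the last creep readings is 0.253 N m against a baseline of 0.156, so the foot bears at about 12 N. Releasing now.

Emit:
arm_command(motion=[[0,[0,0,0],[0,0,0]],[0.3,[0,0,0],[0,0,0]],[0.3,[0,0,0],[0,0,0]],[0.3,[0,0,-0.05],[0,0,0]],[0.3,[0,0,-0.12],[0,0,0]]])

```text
time: 7.42
tool_pos: [0.5413, -0.0123, 0.2269]
ee_rot: [-0.648, 0.762, 0.002, -0.003]
force: [0.4, 0.9, 0.4]
width: 0.0554
```

```bash
python3 st.py
```

```text
7.42 [ 0.5413 -0.0123  0.2269] [-0.6482  0.7615  0.0019 -0.0029] F [0.4  0.86 0.4 ] M [ 0.016 -0.133  0.033] 0.0554 j6 -0.426 e6 -0.0
```

Emit:
arm_command(motion=[[-1,[0.024,-0.04,0],[0,0,0.0195]],[-1,[0.048,-0.08,0],[0,0,0.039]],[-1,[0.072,-0.12,0],[0,0,0.0585]],[-1,[0.096,-0.16,0],[0,0,0.078]],[-1,[0.119,-0.199,0],[0,0,0.0975]]], squeeze=40)

```text
time: 7.83
tool_pos: [0.6146, -0.0726, 0.2288]
ee_rot: [-0.386, 0.923, 0.0, -0.0]
force: [0.4, -0.0, 0.6]
width: 0.0003
```

Emit:
arm_command(motion=[[-1,[0,0,0],[0,0,0.0195]],[-1,[0,0,0],[0,0,0.039]],[-1,[0,0,0],[0,0,0.0585]],[-1,[0,0,0],[0,0,0.078]],[-1,[0,0,0],[0,0,0.0975]]])

```text
time: 8.25
tool_pos: [0.614, -0.072, 0.2287]
ee_rot: [-0.089, 0.996, -0.0, -0.001]
force: [0.4, -0.8, 0.9]
width: -0.0002
```

Emit:
arm_command(motion=[[-1,[0,0,0],[0,0,0.0065]],[-1,[0,0,0],[0,0,0.0065]],[-1,[0,0,0],[0,0,0.0065]]])

```text
time: 8.5
tool_pos: [0.614, -0.0719, 0.2289]
ee_rot: [-0.073, 0.997, -0.0, -0.0]
force: [0.2, 1.1, 0.0]
width: 0.0003
```

```bash
python3 st.py
python3 - <<'E'
from h import *
t=snapshot("top");s=snapshot("scene")
a=cv2.resize(t["pixels"][145:250,205:285],None,fx=5,fy=5,interpolation=cv2.INTER_CUBIC)
b=cv2.resize(s["pixels"][140:245,240:320],None,fx=5,fy=5,interpolation=cv2.INTER_CUBIC)
save("l1.png",np.hstack([a,b]))
E
```

```text
8.5 [ 0.614  -0.0719  0.2289] [-7.300e-02  9.973e-01 -0.000e+00 -4.000e-04] F [0.24 1.12 0.04] M [-0.025  0.017 -0.005] 0.0003 j6 -1.56 e6 -0.171
```

View pics/l1.png

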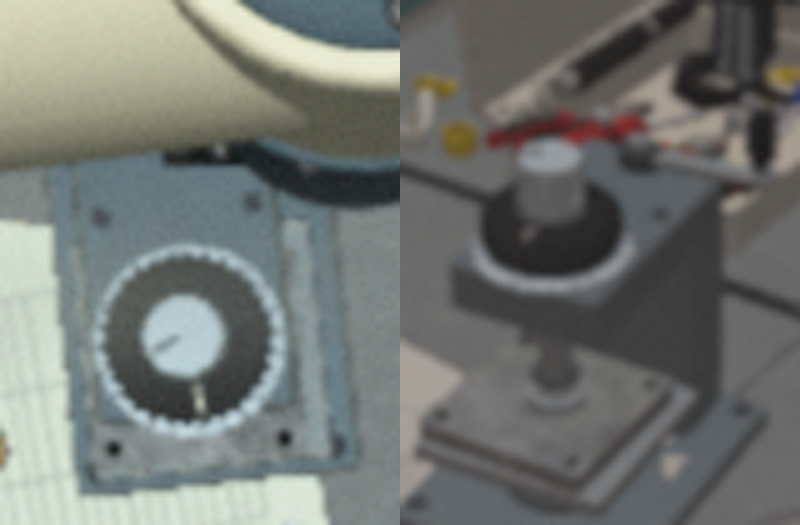

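Emit:
arm_command(motion=[[-1,[0.01,0,0.03],[0,0,0]],[-1,[0.01,0,0.08],[0,0,0]],[-1,[0.01,0,0.12],[0,0,0]],[-1,[0.01,0,0.138],[0,0,0]],[-1,[0.01,0,0.138],[0,0,0]]])

```text
time: 9.02
tool_pos: [0.609, -0.0724, 0.1721]
ee_rot: [-0.072, 0.997, 0.0, -0.002]
force: [-1.1, -0.3, 0.6]
width: -0.0
```

```bash
python3 st.py
python3 - <<'E'
from h import *
s=snapshot("scene")
save("l2.png",cv2.resize(s["pixels"][140:200,270:330],None,fx=9,fy=9,interpolation=cv2.INTER_CUBIC))
P=np.array([.630,-.005])
for ph in(.14,.4,.7,1.0,1.19):
    h=P+.064*np.array([np.sin(ph),-np.cos(ph)]);print(ph,h.round(4),(h-.019*np.array([np.cos(ph),np.sin(ph)])).round(4))
E
```

```text
9.02 [ 0.609  -0.0724  0.1721] [-7.250e-02  9.974e-01  1.000e-04 -2.000e-03] F [-1.08 -0.26  0.59] M [ 0.008 -0.008 -0.075] -0.0 j6 -1.561 e6 0.009
0.14 [ 0.6389 -0.0684] [ 0.6201 -0.071 ]
0.4 [ 0.6549 -0.0639] [ 0.6374 -0.0713]
0.7 [ 0.6712 -0.0539] [ 0.6567 -0.0662]
1.0 [ 0.6839 -0.0396] [ 0.6736 -0.0556]
1.19 [ 0.6894 -0.0288] [ 0.6824 -0.0464]
```

View pics/l2.png

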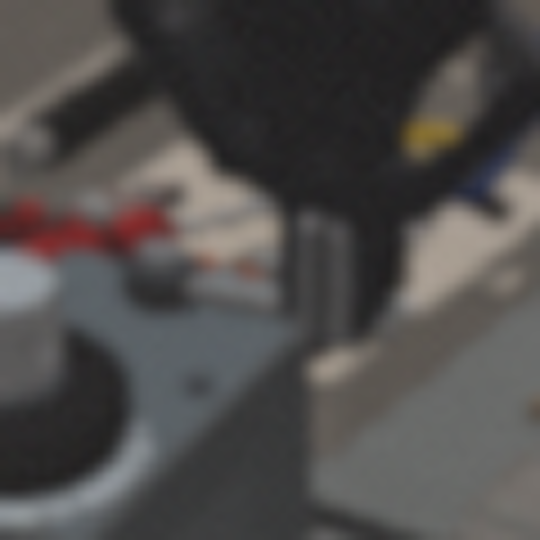

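Emit:
arm_command(motion=[[-1,[-0.046,-0.005,0],[0,0,-0.0177]],[-1,[-0.065,-0.007,0],[0,0,-0.0353]],[-1,[-0.083,-0.007,0],[0,0,-0.053]],[-1,[-0.101,-0.005,0],[0,0,-0.0707]],[-1,[-0.119,-0.002,0],[0,0,-0.088]]])

```text
time: 9.48
tool_pos: [0.6579, -0.0668, 0.1756]
ee_rot: [-0.344, 0.939, -0.001, 0.0]
force: [-2.3, -0.2, -0.2]
width: -0.0
```

```bash
python3 st.py
python3 - <<'E'
from h import *
x=state();p=x["tool_pos"][:2];a=x["ee_rot"]
from scipy.spatial.transform import Rotation as R
M=R.from_quat(a).as_matrix();P=np.array([.630,-.005])
print("phi",np.arctan2(-M[1,0],-M[0,0]))
for ph in(.8,.9,1.,1.1,1.19,1.25):
    q=P+.064*np.array([np.sin(ph),-np.cos(ph)])-.019*np.array([np.cos(ph),np.sin(ph)])
    d=np.array([*(q-p),0]);print(ph,(M.T@d/.4).round(4))
E
```

```text
9.48 [ 0.6579 -0.0668  0.1756] [-3.444e-01  9.388e-01 -5.000e-04  4.000e-04] F [-2.29 -0.22 -0.22] M [0.075 0.644 0.014] -0.0 j6 -1.003 e6 -1.67
phi 0.7031179456384055
0.8 [-0.0149 -0.0007  0.    ]
0.9 [-0.0314 -0.0031  0.    ]
1.0 [-0.0481 -0.0038  0.    ]
1.1 [-0.0647 -0.0028  0.    ]
1.19 [-0.0795 -0.0005  0.    ]
1.25 [-0.0893  0.0017  0.    ]
```

Emit:
arm_command(motion=[[-1,[-0.015,-0.001,0],[0,0,-0.0155]],[-1,[-0.0314,-0.003,0],[0,0,-0.031]],[-1,[-0.048,-0.004,0],[0,0,-0.047]],[-1,[-0.0647,-0.003,0],[0,0,-0.063]],[-1,[-0.074,-0.001,0],[0,0,-0.075]]])

```text
time: 9.9
tool_pos: [0.6815, -0.0481, 0.1756]
ee_rot: [-0.554, 0.833, -0.001, 0.001]
force: [-0.1, -1.0, 0.9]
width: -0.0002
```

Emit:
arm_command(motion=[[-1,[0,0,0],[0,0,0]],[-1,[0,0,0],[0,0,0]]])

```text
time: 10.07
tool_pos: [0.6808, -0.0476, 0.1752]
ee_rot: [-0.551, 0.835, -0.0, 0.001]
force: [0.4, -0.9, -0.4]
width: 0.0
```

```bash
python3 st.py
```

```text
10.07 [ 0.6808 -0.0476  0.1752] [-5.509e-01  8.346e-01 -4.000e-04  7.000e-04] F [ 0.4  -0.86 -0.39] M [-0.018  0.078  0.003] 0.0 j6 -0.563 e6 0.262
```

Emit:
arm_command(motion=[[-1,[-0.005,0,0],[0,0,0]],[-1,[-0.005,0,0],[0,0,0]]])

```text
time: 10.23
tool_pos: [0.6812, -0.046, 0.1748]
ee_rot: [-0.551, 0.835, -0.0, 0.0]
force: [-1.1, -0.6, 0.5]
width: 0.0001
```

Emit:
arm_command(motion=[[-1,[-0.005,0,0],[0,0,0]],[-1,[-0.005,0,0],[0,0,0]]])

```text
time: 10.4
tool_pos: [0.6819, -0.044, 0.1744]
ee_rot: [-0.551, 0.834, -0.0, 0.0]
force: [-0.2, -0.5, 0.7]
width: -0.0001
```

```bash
python3 st.py
```

```text
10.4 [ 0.6819 -0.044   0.1744] [-5.514e-01  8.343e-01 -2.000e-04  1.000e-04] F [-0.22 -0.51  0.65] M [-0.305  0.014  0.027] -0.0001 j6 -0.566 e6 -0.034
```

Emit:
arm_command(motion=[[-1,[-0.005,0,0],[0,0,0]],[-1,[-0.005,0,0],[0,0,0]]])

```text
time: 10.57
tool_pos: [0.6826, -0.0426, 0.1743]
ee_rot: [-0.552, 0.834, -0.0, -0.0]
force: [0.0, -2.1, 2.1]
width: -0.0003
```

Emit:
arm_command(motion=[[-1,[-0.005,0,0],[0,0,0]],[-1,[-0.005,0,0],[0,0,0]]])

```text
time: 10.73
tool_pos: [0.6827, -0.0424, 0.1743]
ee_rot: [-0.551, 0.834, -0.001, -0.002]
force: [-2.5, -7.2, 1.8]
width: 0.0002
```

```bash
python3 st.py
```

```text
10.73 [ 0.6827 -0.0424  0.1743] [-0.5512  0.8344 -0.0009 -0.0018] F [-2.52 -7.16  1.77] M [-2.41   0.79  -0.003] 0.0002 j6 -0.571 e6 -0.017
```

The force has risen to 7.6 N with no further motion, so the lever is at its stop. I'll back off, lift and clear the view.

Emit:
arm_command(motion=[[-1,[0.03,0,0],[0,0,0]],[-1,[0.08,0,0],[0,0,0]],[-1,[0.08,0,-0.09],[0,0,0]],[-1,[0.08,0,-0.18],[0,0,0]],[-1,[0.16,0,-0.2],[0,0,0]]])

```text
time: 11.15
tool_pos: [0.6609, -0.0966, 0.2592]
ee_rot: [-0.553, 0.833, -0.002, 0.004]
force: [-0.6, -1.4, 1.1]
width: 0.0002
```

Emit:
arm_command(motion=[[-1,[0.09,0,0],[0,0,0]],[-1,[0.18,0,0],[0,0,0]],[-1,[0.27,0,0],[0,0,0]],[-1,[0.36,0,0],[0,0,0]],[-1,[0.45,0,0],[0,0,0]]])

```text
time: 11.57
tool_pos: [0.587, -0.2659, 0.254]
ee_rot: [-0.552, 0.834, 0.0, 0.001]
force: [1.3, -0.1, 0.2]
width: 0.0001
```

```bash
python3 st.py
python3 - <<'E'
from h import *
import pickle
t=snapshot("top");s=snapshot("scene");t0=pickle.load(open("top0.pkl","rb"));s0=pickle.load(open("scene0.pkl","rb"))
c=lambda q,b:cv2.resize(q["pixels"][b[0]:b[0]+100,b[1]:b[1]+80],None,fx=5,fy=5,interpolation=cv2.INTER_CUBIC)
save("end.png",np.hstack([c(t,(150,205)),c(s,(150,240))]))
# ring mark: brightness centroid in annulus r 22..29 mm at z=.173, both times
for q in(t0,t):
    C=np.array([.5418,-.0151]);A=np.arange(-180,180,1.)
    g=cv2.GaussianBlur(cv2.cvtColor(q["pixels"],cv2.COLOR_RGB2GRAY).astype(np.float32),(0,0),.6)
    I=[np.mean([cv2.getRectSubPix(g,(1,1),tuple(map(float,w2pix(q,[C[0]+r*np.cos(np.radians(a)),C[1]+r*np.sin(np.radians(a)),.173]))))[0,0] for r in(.020,.022,.024,.026)]) for a in A]
    I=np.array(I);k=I.argmax();ii=np.arange(k-8,k+9)%360;w=np.clip(I[ii]-np.median(I)-10,0,None)
    print("mark deg",A[k],A[k]+((np.arange(-8,9)*w).sum()/w.sum()),I.max(),np.median(I))
E
```

```text
11.57 [ 0.587  -0.2659  0.254 ] [-5.519e-01  8.339e-01  3.000e-04  7.000e-04] F [ 1.27 -0.08  0.25] M [-0.064 -0.049 -0.002] 0.0001 j6 -0.217 e6 -0.903
mark deg -169.0 -168.95239613737954 141.4403 90.71243
mark deg -167.0 -166.53819272921862 127.77578 86.11329
```

View pics/end.png

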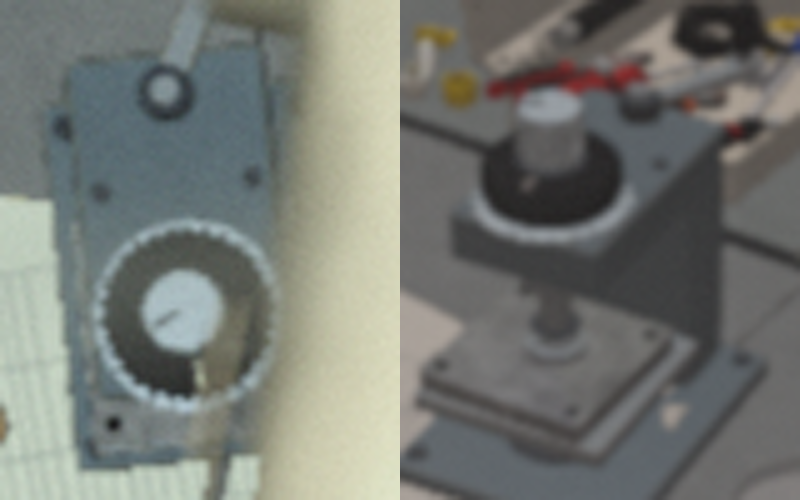

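The picture shows the lever locked, with its arm at (185,35) pointing away. The arm of the robot partly hides the ring in the top view, so I'll clear further and re-measure the ring mark and lever angle.

Emit:
arm_command(motion=[[-1,[0.09,0,0],[0,0,0]],[-1,[0.18,0,0],[0,0,0]],[-1,[0.27,0,0],[0,0,0]],[-1,[0.27,0,0],[0,0,0]],[-1,[0.27,0,0],[0,0,0]]])

```text
time: 12.08
tool_pos: [0.5448, -0.3655, 0.2536]
ee_rot: [-0.55, 0.835, 0.0, 0.0]
force: [-0.5, 1.0, 0.6]
width: 0.0001
```

Run:
```python
from h import *
import pickle
for n in("top","scene"):
  q1=snapshot(n);q0=pickle.load(open(n+"0.pkl","rb"))
  for q in(q0,q1):
    C=np.array([.5418,-.0151]);A=np.arange(-200,-120,.5)
    g=cv2.cvtColor(q["pixels"],cv2.COLOR_RGB2GRAY).astype(np.float32)
    I=np.array([np.mean([cv2.getRectSubPix(g,(1,1),tuple(map(float,w2pix(q,[C[0]+r*np.cos(np.radians(a)),C[1]+r*np.sin(np.radians(a)),.173]))))[0,0] for r in np.arange(.022,.0275,.001)]) for a in A])
    w=np.clip(I-np.median(I)-12,0,None);print(n,"mark",A[I.argmax()],(A*w).sum()/w.sum(),I.max().round(),np.median(I).round())
  if n=="top":
    P=np.array([pix2w(q1,u,v) for v in range(125,185) for u in range(205,290)])
    m=P[(P[:,2]>.186)&(P[:,2]<.203)&(P[:,0]>.6)];h=np.median(m,0);print(len(m),h,"phi",np.arctan2(h[0]-.63,-.005-h[1])-.09)
```

```text
top mark -168.0 -168.9901424185851 160.0 68.0
top mark -168.0 -168.96466281262664 139.0 56.0
56 [ 0.68872561 -0.02639291  0.19426216] phi 1.1314518447566377
scene mark -176.5 -177.4598453595009 72.0 43.0
scene mark -178.0 -177.51089182640683 76.0 45.0
```

The ring has not moved (under 0.1° in both views), and the lever measures about 1.1 rad, which is its stop. Handing in.

```bash
python3 -c "
from bench import *
print(sign_off())"
```

```text
the job is handed in; nothing more can be done
None
```

The fine knob is set, the lock lever is fully over, and I handed the job in at about 12 s of robot time with the arm clear of everything.

- **Fine knob:** I gripped it and turned it clockwise by about 1.28 rad. The foot force comes from wrist torque, not a direct reading. The torque rose from about 0.156 to 0.253 N m, which means about 12 N on the plate. The joint-6 effort readings gave a rougher 12–14 N. Both are well under the 28 N limit.
- **Coarse ring:** It did not move. The white mark shifted by less than 0.1° in both cameras with the arm clear. One earlier reading showed 2.4°, but the robot arm was partly hiding the ring in that picture, and the clear view did not repeat it.
- **Lock lever:** I pushed it away until it stopped moving and the force rose to about 7.6 N. The final picture puts it at about 1.13 rad, which matches the 1.1 rad stop within measuring error.
- **Everything else:** I never touched the end plate, vial, petri dish, spanner or the look-alikes.

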